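Tuck the flashing under the clay shingles

ROBOT

A 7-joint arm with a two-finger parallel gripper is mounted at the origin on the work surface. World frame = base frame: x ahead of the robot, y to its left, z up, the work surface at z = 0. Lengths are in mm, angles in rad, forces in N, time in s.
With the tool pointing down it reaches from about 400 to 900 mm from the base axis. Payload 5.5 kg.
Tool frame: the origin (TCP) lies at the very end of the fingers, on their centre line; the grasp point (between the pads) lies 19 mm behind it; z points along the fingers, y is the line along which they close (so a half turn about z gives the same grasp; the last joint's range is limited). The gripper opens to 92 mm and grips with 3 to 60 N. Pads are 19 mm wide; open, the fingers measure 130 mm over their backs; the gripper's body (75 mm by 190 mm) begins 47 mm behind the grasp point.
Start: joints at [-1.024, 0.501, -0.427, 1.55, 0.221, 1.138, -0.21], TCP at [181.965, 624.01, 226.729] pointing down, gripper open.
Joint ranges: [-2.88, 2.88], [-0.31, 2.03], [-1.54, 1.56], [0.2, 2.42], [-1.41, 4.55], [0.19, 2.02], [-2.57, 2.57]. Speed limits (rad/s): [2.57, 2.57, 3.14, 3.14, 3.14, 3.14, 3.14].

INTERFACE

Orientations are given as a unit quaternion [w, x, y, z].
In Python, from cell import manip gives the robot as it stands.
- The arm moves only by the tool move_arm, never from a script. Its argument "increments" is one flat list of numbers, 7 for each row, row after row: the shift along the tool's x, y, z in units of 0.04 m (1.0 is 0.04 m), then the turn, a rotation vector about the tool's x, y, z in units of 0.1 rad (1.0 is 0.1 rad), then the gripper command: -1 is shut, 1 is fully open, values between are in proportion. A call has 1 to 12 rows; each row shifts and turns the commanded pose from where the row before left it, along the tool's axes as they then stand; what a row does not reach is not made up. A row lasts 1/12 s, in which the tool goes at most 41.7 mm and 7.16 degrees, less where a joint would pass 70% of its speed; a pose out of reach is approached as far as the arm can. A call with a number of a shift or a turn outside -1 to 1 is refused whole. A call with a gripper value outside its range is refused whole. The fingers move at their own pace and stop on an object; the grip force is fixed at half the most. Time passes only in rows, so rows that do not move let the fingers close. It gives the time, the measured TCP pose, the force, the opening and the grip force at its end, in the units of the state.
- manip.get_obs(): the state, without advancing time (a new reading comes with each control period).
- manip.capture(name): name is "scene" or "side" or "wrist"; returns the picture (480x640x3 uint8, red, green, blue); there is no depth.
- manip.camera_params(name): a dict with "fx", "fy", "cx", "cy" (pixels), "world_to_cam" (4x4, takes a point from world to camera coordinates). Camera axes: x right, y up, looking along -z (the intrinsics and any distortion apply to the point x, -y, -z); pixel columns grow to the right and rows downward; lengths in mm; the calibration is good to about 2 mm. A picture is of the moment at which its call begins: read the wrist's pose just before it. camera_params takes no time and is no camera call; for the wrist camera it gives the pose at the moment of the call.
- manip.finish_job(): hands the job in; it is judged then, once.
Trained networks look in the newest picture that a camera, given by its name, has taken for a name from the list of things; names that differ only in an ending like _2 or _b are one class to them, and where a whole thing is asked for, a point or a joint stands for the part that bears it (a point fixed in the world has none). Each returns a list of dicts, best first, with "conf" (0 to 1); they miss things now and then, are a little off and sometimes report something else, mostly with a low value. They report only what shows in the picture. A call takes as long as a camera call.
- manip.search_frame(camera, name): "box" ([centre column, centre row, width, height] in pixels, round what is visible of it).
- manip.masks_of(camera, name): "mask" (480x640 bool, what is visible of it) and "box" ([centre column, centre row, width, height] in pixels, round what is visible of it).
The state is a dict: "time_s": time; "qpos": joint angles; "qd": joint speeds; "joint_efforts": joint torques, N m; "eef_pos": TCP position; "tcp_rot": TCP orientation; "wrist_force": force on the tool from outside, world axes, zero at the start; "torque": the same for the moment, N m; "opening": opening from 0.0 (shut) to 1.0 (fully open); "grip_force": force on a finger pad.
Only numpy, scipy, OpenCV 4.12 (cv2) and the standard library are available. Lean on these libraries where they do the work, as an engineer would, in place of code of your own. Each camera call takes 0.05 s, during which the arm holds its last target. There are 200 camera calls.

TASK

Pull the cabinet's top drawer out to its stop and leave it open, then take the aluminium flashing out of it and slide its wide front flange about 30 mm under the free edge of the lower pair of clay shingles on the roof sample board, square to them and centred across the pair, without lifting the shingles. Finish while still gripping the flashing and pressing it firmly down, flat on the board: do not let go. Leave the tubs, pots and brush where they are.

Things in the scene. Friction and masses are not known exactly. Their poses are not given: they have to be found in the camera images.
- cab_drawer0 (a joint): opening of the top drawer of a small two-drawer wooden cabinet (220 deep, 260 wide, 160 tall, on the work surface): 0 = shut, stop at 0.150 m; may start up to 0.012 open. Slides easily (about 1 N) along -x of cab_drawer0_handle, roughly towards the robot, and stays where it is left.
- cab_drawer0_handle (a point): middle of the top drawer's handle, a round level bar 11 thick, 120 long, 35 off the drawer front, 122 above the work surface, 38 below the cabinet's top; moves with the drawer. x axis points into the cabinet, y along the bar, z up. The drawer front's upper edge is 25 above the bar's axis.
- flashing: aluminium flashing in the top drawer: plate 4 thick, 160 wide (y), with an upright rib across its whole width to grip, 10 thick, top 45 above the plate's underside. Origin: plate underside, below the rib's middle. x points to the front flange, reaching 65 ahead; the plate ends 30 behind. z up. About 180 g. Flange towards the drawer's back; fully uncovered when the drawer is at its stop.
- flashing_nose (a point): middle of the front flange's leading edge, on the plate's underside; axes as flashing. At the start the plate lies on the drawer's floor, 90 above the work surface; the drawer is 175 deep by 218 wide inside, its side walls 48 high; the rib is about 40 to 65 from the inner face of the drawer's front wall
- eave (a point): point on top of the roof board's deck (18 above the work surface), below the middle of the free edge of the lower pair of terracotta shingles (pair 200 wide, 8 thick). x points under the shingles, away from the robot; y along the edge, left; z up. Gap between deck and shingles 10 mm, open for 75 under them, then a batten. The upper course starts 70 behind the free edge, its top 27 above the deck.
- deck: wooden deck of the roof sample board, 280 by 240 by 18, fixed, lying on the work surface; origin: centre of its underside, which is 30 beyond the free edge of the shingles; axes as eave
- shingle_left (a joint): lift of the left lower shingle (110 long, 98 wide, 250 g) about its nailed rear edge: 0 = lying down, grows as its free edge is lifted; 0.06 rad is about 6 mm at the free edge
- shingle_right (a joint): the same for the right lower shingle
- tub_mid: squat lidded glaze tub, diameter 68, 75 tall, between cabinet and roof board; bystander, to be left alone; sizes in mm; origin at its underside
- cup: white cup, diameter 60, 70 tall, near the robot; bystander, to be left alone; sizes in mm; origin at its underside
- tub_top: small lidded tub, diameter 60, 55 tall, standing on the rear half of the cabinet's top; bystander, to be left alone; sizes in mm; origin at its underside
- bowl: terracotta bowl, diameter 120, 55 tall, left edge of the work area; bystander, to be left alone; sizes in mm; origin at its underside
- mug: mug, diameter 80, 90 tall, right edge; bystander, to be left alone; sizes in mm; origin at its underside
- brush: brush lying at the right edge; bystander, to be left alone
- tub_tall: lidded tub, diameter 80, 110 tall, left edge; bystander, to be left alone; sizes in mm; origin at its underside

How it is judged (in metres and radians):
On the way, in this order (a step that is already met when the one before it is completed fails the run):
1. the top drawer is pulled out to its stop (value of joint cab_drawer0 above 0.142 m), for 0.2 s.
2. the flashing is lifted out of the drawer, held (height (world z) of flashing above 0.14 m and contact force between the fingers and flashing above 1 N), for 0.1 s.
At the end, for the whole second after the job is handed in: Drawer open over 120 mm. Flashing's leading edge 20 to 42 mm past the shingles' free edge, within 15 mm of mid-pair, square within 0.1 rad, flat (0.05 rad) and under 3 mm above the deck, pressed on it with over 4 N, at rest, gripped with over 3 N. Both shingles down (under 0.02 rad) (value of joint cab_drawer0 above 0.12 m and x of flashing_nose in the frame of eave between 0.02 and 0.042 m and y of flashing_nose in the frame of eave between -0.015 and 0.015 m and z of flashing_nose in the frame of eave below 0.003 m and angle between the x axis of flashing and the x axis of eave, either way round below 0.1 rad and angle between flashing's own z axis and vertical below 0.05 rad and contact force between flashing and deck above 4 N and contact force between the fingers and flashing above 3 N and value of joint each of shingle_left, shingle_right below 0.02 rad and linear speed of flashing below 0.01 m/s); the arm keeps its last pose, push and grip.
It fails at once if a shingle is lifted by more than about 6 mm at its free edge (value of joint any of shingle_left, shingle_right above 0.06 rad).
It fails at once if a bystander is moved by more than 30 mm (distance of any of tub_mid, cup, tub_top, bowl, mug, brush, tub_tall from where it was at the start of the episode above 0.03 m).
It also fails if it takes over 58 s, if anything falls off the work surface, if the arm or the gripper's body presses on something with over 40 N, if the wrist force passes 120 N, or if a joint passes its speed limit or range.

## Working session

There is one attempt and no reset: what is moved stays moved. The work goes in short steps, Python scripts to look and compute and a tool call to move; the robot and the scene stay as the last step left them, time stands still between calls to the robot, and variables do not carry over. Pictures are saved under pics/ and viewed, at most 13 in all, crops included, and the job is handed in when it is done.

Besides the shell and the picture viewer there is one more tool, called after "Call:" as name(argument=value, ...) on one line, values as JSON. move_arm: Moves the arm, as the interface text tells. Shifts and turns lie within -1 to 1; 1 stands for 0.04 m of shift or 0.1 rad of turn. Its arguments: {"type":"object","properties":{"increments":{"type":"array"}},"required":["increments"]}

```bash
mkdir -p pics; ls
cat > h.py <<'E'
import numpy as np, cv2
from cell import manip
def save(cam,name):
    im=manip.capture(cam); cv2.imwrite('pics/'+name,im[:,:,::-1]); return im
def ray(cam,u,v,P=None):
    P=P or manip.camera_params(cam); M=np.array(P['world_to_cam']); R,t=M[:3,:3],M[:3,3]
    d=np.array([(u-P['cx'])/P['fx'],-(v-P['cy'])/P['fy'],-1.0])
    return -R.T@t, R.T@d
def onz(cam,u,v,z,P=None):
    o,d=ray(cam,u,v,P); return o+d*(z-o[2])/d[2]
def proj(cam,p,P=None):
    P=P or manip.camera_params(cam); M=np.array(P['world_to_cam']); c=M[:3,:3]@np.array(p)+M[:3,3]
    return P['cx']+P['fx']*c[0]/-c[2], P['cy']-P['fy']*c[1]/-c[2]
E
python3 - <<'E'
from h import *
for c in ['scene','side']:
    save(c,c+'0.png'); P=manip.camera_params(c); print(c,{k:P[k] for k in P if k!='world_to_cam'},ray(c,320,240)[0].round())
    for n in ['cab_drawer0_handle','flashing','deck','shingle_left','shingle_right','tub_mid','cup','tub_top']:
        r=manip.search_frame(c,n)
        print(n,[(np.round(x['box']).tolist(),round(x['conf'],2)) for x in r[:2]])
o=manip.get_obs(); print(o)
E
```

```text
pics
scene {'fx': 543.0055741754053, 'fy': 543.0055741754053, 'cx': 319.3706195193562, 'cy': 245.61933224825714} [1218.  701. 1236.]
cab_drawer0_handle [([271.0, 215.0, 39.0, 51.0], 0.67)]
flashing []
deck [([363.0, 330.0, 137.0, 117.0], 0.67)]
shingle_left [([381.0, 335.0, 44.0, 45.0], 0.97), ([219.0, 208.0, 26.0, 25.0], 0.6)]
shingle_right [([352.0, 314.0, 43.0, 33.0], 0.96)]
tub_mid [([271.0, 301.0, 22.0, 39.0], 0.63)]
cup [([373.0, 232.0, 18.0, 25.0], 0.57), ([264.0, 210.0, 57.0, 64.0], 0.3)]
tub_top [([220.0, 207.0, 27.0, 27.0], 0.61)]
side {'fx': 494.0469805754808, 'fy': 494.0469805754808, 'cx': 321.9121882473102, 'cy': 236.6817617783868} [  -67. -1034.   916.]
cab_drawer0_handle [([385.0, 276.0, 63.0, 68.0], 0.83)]
flashing []
deck []
shingle_left [([294.0, 216.0, 33.0, 19.0], 0.9)]
shingle_right []
tub_mid [([374.0, 226.0, 12.0, 3.0], 0.59)]
cup [([269.0, 280.0, 22.0, 34.0], 0.94), ([312.0, 233.0, 36.0, 20.0], 0.42)]
tub_top [([428.0, 236.0, 26.0, 33.0], 0.68)]
{'time_s': 0.9, 'qpos': array([-1.02379534,  0.50086991, -0.42699117,  1.55039525,  0.22082304,
        1.13826947, -0.21031545]), 'qd': array([ 2.89646157e-04, -1.40000749e-03,  1.47590272e-04,  1.40677816e-03,
        2.72068319e-05,  6.87078880e-05, -3.73038414e-04]), 'joint_efforts': array([-1.71939546e-04, -5.66430759e+01, -5.81012607e+00, -2.79504776e+01,
       -6.64278679e-02,  2.06098164e-02,  2.90396144e-05]), 'eef_pos': array([181.98471524, 624.02366823, 226.74875095]), 'tcp_rot': array([7.61271959e-07, 1.41417556e-01, 9.89950036e-01, 4.18088080e-05]), 'wrist_force': array([-0.93687801,  0.20329616,  0.6331882 ]), 'torque': array([ 0.00696141,  0.01484526, -0.01801621]), 'grip_force': 0.0, 'opening': 0.9992896735325861}
```

View pics/scene0.png

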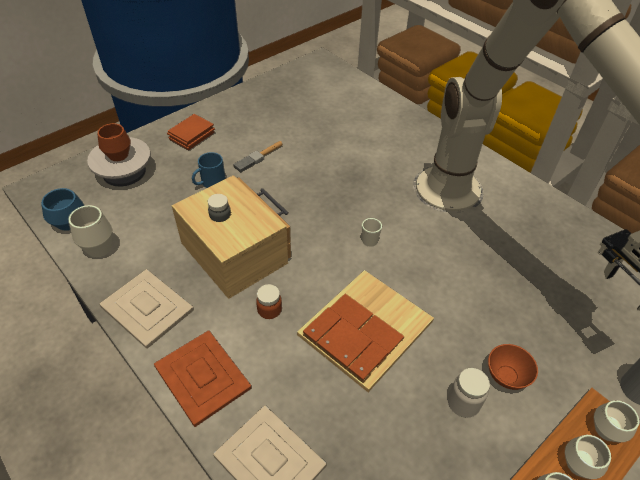

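View pics/side0.png

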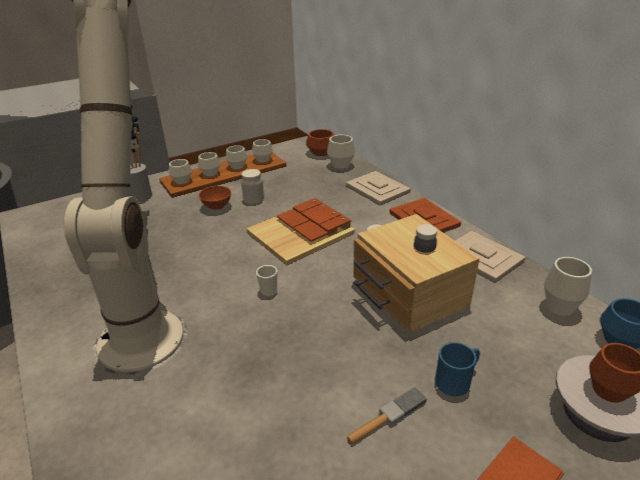

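The scene view shows the cabinet with its handle bar at about (260,191)–(286,213) and the roof board with corners near (367,272), (433,319), (369,386) and (299,332). The side view shows the upper bar at about (356,260)–(389,286).

Run:
```python
from h import *
print('bar scene',[onz('scene',u,v,122).round() for u,v in [(260,191),(286,213)]])
print('bar side',[onz('side',u,v,122).round() for u,v in [(356,262),(389,287)]])
print('cabtop scene',[onz('scene',u,v,160).round() for u,v in [(173,209),(237,178),(290,233)]])
print('cabtop side',[onz('side',u,v,160).round() for u,v in [(355,235),(417,217),(476,262),(413,285)]])
print('deck',[onz('scene',u,v,18).round() for u,v in [(367,272),(433,319),(369,386),(299,332)]])
print('deck side',[onz('side',u,v,18).round() for u,v in [(247,231),(288,260)]])
print('shingle edge',[onz('scene',u,v,36).round() for u,v in [(344,294),(404,338)]])
for n,u,v,z in [('cup',371,221,70),('tubmid',268,293,75),('tubtop',218,202,215),('mug',211,158,90)]: print(n,onz('scene',u,v,z).round())
for c,n in [('scene','shingle_left'),('scene','shingle_right'),('scene','deck'),('scene','cab_drawer0_handle')]:
    for r in manip.masks_of(c,n)[:1]:
        m=r['mask'].astype(np.uint8); k=max(cv2.findContours(m,0,2)[0],key=cv2.contourArea)
        q=cv2.approxPolyDP(k,4,True)[:,0]; print(n,q.tolist(),[onz(c,u,v,{'deck':18}.get(n,36)).round().tolist()[:2] for u,v in q] if 'cab' not in n else '')
a=cv2.imread('pics/scene0.png')[165:315,160:310]; b=cv2.imread('pics/side0.png')[205:355,330:480]
cv2.imwrite('pics/z0.png',np.hstack([cv2.resize(a,(400,400),interpolation=2),cv2.resize(b,(400,400),interpolation=2)]))
```

```text
bar scene [array([ 561., -283.,  122.]), array([ 559., -163.,  122.])]
bar side [array([ 561., -161.,  122.]), array([ 570., -293.,  122.])]
cabtop scene [array([ 810., -346.,  160.]), array([ 601., -336.,  160.]), array([620., -68., 160.])]
cabtop side [array([601., -98., 160.]), array([ 808., -118.,  160.]), array([ 787., -369.,  160.]), array([ 593., -353.,  160.])]
deck [array([469.,  88.,  18.]), array([446., 316.,  18.]), array([712., 342.,  18.]), array([743., 115.,  18.])]
deck side [array([437., 298.,  18.]), array([475.,  76.,  18.])]
shingle edge [array([581., 111.,  36.]), array([558., 311.,  36.])]
cup [357. -15.  70.]
tubmid [751.  -2.  75.]
tubtop [ 726. -239.  215.]
mug [ 569. -535.   90.]
shingle_left [[373, 317], [361, 331], [389, 351], [403, 336]] [[573.0, 215.0], [627.0, 225.0], [614.0, 312.0], [556.0, 306.0]]
shingle_right [[344, 293], [331, 308], [359, 328], [372, 314]] [[578.0, 108.0], [638.0, 122.0], [625.0, 215.0], [569.0, 206.0]]
deck [[364, 271], [298, 334], [369, 390], [433, 318]] [[473.0, 80.0], [749.0, 118.0], [719.0, 349.0], [444.0, 314.0]]
cab_drawer0_handle [[255, 193], [269, 208], [260, 199], [263, 194], [285, 212], [263, 189]]
```

View pics/z0.png

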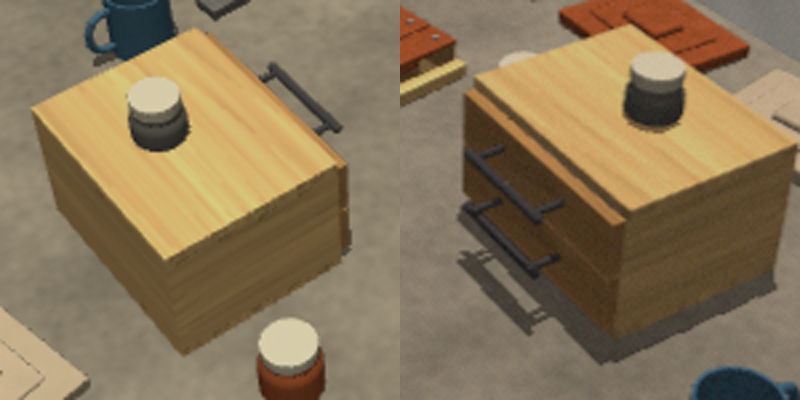

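The zoom shows the cabinet nearly shut, with the bar ends at crop (272,68)/(338,128) in the left half and (470,155)/(538,215) in the right half.

Run:
```python
from h import *
print('bar scene',[onz('scene',u,v,122).round() for u,v in [(262.3,191),(286.5,213)]])
print('bar side',[onz('side',u,v,122).round() for u,v in [(356.5,263),(381.5,285.6)]])
print('cabtop scene',[onz('scene',u,v,160).round() for u,v in [(173,207),(235,176),(288.7,227),(223,263)]])
print('cabtop side',[onz('side',u,v,160).round() for u,v in [(358,235),(417,215.5),(480,260.5),(417,283.8)]])
P=manip.camera_params('wrist'); print(np.round(P['world_to_cam'],3),P['fx'])
```

```text
bar scene [array([ 556., -278.,  122.]), array([ 558., -162.,  122.])]
bar side [array([ 560., -165.,  122.]), array([ 558., -278.,  122.])]
cabtop scene [array([ 806., -353.,  160.]), array([ 601., -347.,  160.]), array([609., -87., 160.]), array([815., -99., 160.])]
cabtop side [array([ 608., -102.,  160.]), array([ 813., -112.,  160.]), array([ 800., -370.,  160.]), array([ 604., -355.,  160.])]
[[ 2.81000e-01  9.60000e-01  0.00000e+00 -6.50157e+02]
 [-9.19000e-01  2.69000e-01 -2.90000e-01  3.64900e+01]
 [-2.78000e-01  8.10000e-02  9.57000e-01 -3.91943e+02]
 [ 0.00000e+00  0.00000e+00  0.00000e+00  1.00000e+00]] 333.8966734648872
```

Call:
move_arm(increments=[0, 0, 0, 0, 0, -0.86, -1, 0, 0, 0, 0, 0, -0.86, -1, 0, 0, 0, 0, 0, -0.86, -1, -0.5, -0.8, 0, 0, 0, 0, -1, -0.5, -0.8, 0, 0, 0, 0, -1, -0.5, -0.8, 0, 0, 0, 0, -1, -0.5, -0.8, 0, 0, 0, 0, -1, -0.5, -0.8, 0, 0, 0, 0, -1, -0.5, -0.8, 0, 0, 0, 0, -1, -0.5, -0.8, 0, 0, 0, 0, -1, -0.5, -0.8, 0, 0, 0, 0, -1, -0.5, -0.8, 0, 0, 0, 0, -1])

```text
time_s: 2.1
eef_pos: [355.2, 329.8, 227.1]
tcp_rot: [0.0, 0.013, 1.0, 0.0]
wrist_force: [1.0, -0.4, 0.4]
opening: 0.18
grip_force: 0.0
```

```bash
cat >> h.py <<'E'
from scipy.spatial.transform import Rotation as Ro
def st():
    o=manip.get_obs(); q=np.array(o['tcp_rot']); R=Ro.from_quat(q[[1,2,3,0]]).as_matrix()
    print('t',round(o['time_s'],2),'p',o['eef_pos'].round(1),'F',o['wrist_force'].round(1),'open',round(o['opening'],3),'grip',round(o['grip_force'],1),'yaw_ty',round(np.degrees(np.arctan2(R[1,1],R[0,1])),2),'tilt',np.degrees(np.arccos(-R[2,2])).round(2),'q',o['qpos'].round(2)); return o,R
def togo(p,yaw):
    o,R=st(); d=np.array(p)-o['eef_pos']; a=np.degrees(np.arctan2(R[1,1],R[0,1])); t=np.radians((yaw-a+180)%360-180)
    T=Ro.from_euler('z',yaw,degrees=True).as_matrix()@np.array([[0,1,0],[1,0,0],[0,0,-1.]])
    print('rotvec z units',-t*10,'shift units now',(R.T@d/40).round(3),'after turn',(T.T@d/40).round(3))
E
python3 -c "
from h import *
togo([578,-220,227],88.5)"
```

```text
t 2.1 p [355.2 329.8 227.1] F [ 1.  -0.4  0.4] open 0.18 grip 0.0 yaw_ty 88.53 tilt 0.05 q [-0.44  0.19 -0.4   1.96  0.09  1.01  0.66]
rotvec z units 0.0049812067807981815 shift units now [ -5.92  -13.598  -0.   ] after turn [-5.9270e+00 -1.3595e+01  2.0000e-03]
```

Call:
move_arm(increments=[-0.5, -0.86, 0, 0, 0, 0, -1, -0.5, -0.86, 0, 0, 0, 0, -1, -0.5, -0.86, 0, 0, 0, 0, -1, -0.5, -0.86, 0, 0, 0, 0, -1, -0.4, -0.9, 0, 0, 0, 0, -1, -0.4, -0.9, 0, 0, 0, 0, -1, -0.4, -0.9, 0, 0, 0, 0, -1, -0.4, -0.9, 0, 0, 0, 0, -1, -0.4, -0.9, 0, 0, 0, 0, -1, -0.4, -0.9, 0, 0, 0, 0, -1, -0.3, -0.9, 0, 0, 0, 0, -1, -0.3, -0.9, 0, 0, 0, 0, -1])

```text
time_s: 3.1
eef_pos: [544.0, -101.0, 227.0]
tcp_rot: [0.0, 0.013, 1.0, -0.0]
wrist_force: [0.7, 0.1, 0.4]
opening: 0.006
grip_force: 0.0
```

Call:
move_arm(increments=[-0.2, -0.9, 0, 0, 0, 0, -1, -0.2, -0.9, 0, 0, 0, 0, -1, -0.1, -0.9, 0, 0, 0, 0, -1, 0, 0, 0, 0, 0, 0, -1])

```text
time_s: 3.43
eef_pos: [559.6, -218.0, 226.7]
tcp_rot: [0.0, 0.018, 1.0, -0.003]
wrist_force: [-0.1, -1.0, -1.1]
opening: 0.001
grip_force: 0.0
```

```bash
python3 -c "
from h import *
togo([578,-220,227],88.5)
P=manip.camera_params('wrist');save('wrist','w1.png')
print(manip.search_frame('wrist','cab_drawer0_handle'))
for p in [(558,-163,122),(558,-278,122)]: print(proj('wrist',p,P))"
```

```text
t 3.43 p [ 559.6 -218.   226.7] F [-0.1 -1.  -1.1] open 0.001 grip 0.0 yaw_ty 87.92 tilt 0.33 q [ 0.33  0.38 -0.01  1.69  0.01  1.07  1.85]
rotvec z units -0.10072250940619235 shift units now [-0.462 -0.034 -0.006] after turn [-0.462 -0.039 -0.007]
[{'box': [309.3, 265.4, 331.8, 79.8], 'conf': 0.61}]
(np.float64(384.10334755257674), np.float64(233.232534471929))
(np.float64(244.48901629044258), np.float64(237.96140267298463))
```

View pics/w1.png

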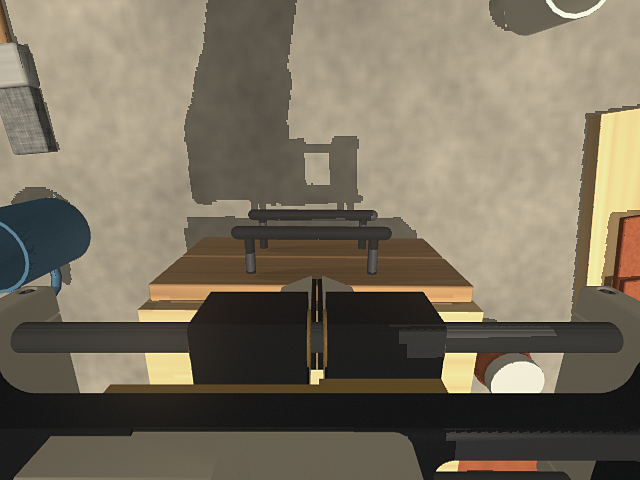

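The wrist view shows the upper bar from (233,232) to (390,233), with the drawer front below it. My tool is over the cabinet's front edge.

```bash
python3 -c "
from h import *
P=manip.camera_params('wrist')
for u,v in [(233,233),(390,233)]: print(onz('wrist',u,v,122,P))
for u,v in [(151,285),(473,285)]: print('front',onz('wrist',u,v,147,P))
for u,v in [(140,310),(483,310)]: print('cabtop',onz('wrist',u,v,160,P))
print('edge bottom',onz('wrist',200,238,147,P),onz('wrist',420,238,147,P), onz('wrist',200,238,90,P))
print(ray('wrist',0,0,P)[0])"
```

```text
[ 554.16642757 -278.24689899  122.        ]
[ 558.10198006 -149.55675152  122.        ]
front [ 587.33575084 -339.71697564  147.        ]
front [594.97782656 -89.06923348 147.        ]
cabtop [ 601.79884387 -344.38261691  160.        ]
cabtop [609.66975314 -85.82510773 160.        ]
edge bottom [ 550.43614316 -296.52390407  147.        ] [ 555.44912589 -132.55688529  147.        ] [ 566.77632237 -317.82986558   90.        ]
[ 482.03628265 -207.33731819  385.60154783]
```

Call:
move_arm(increments=[-0.43, 0.1, 0, 0, 0, 0, -1, 0, 0, 0.3, 0, 0, 0, -1, 0, 0, 0.4, 0, 0, 0, -1, 0, 0, 0.4, 0, 0, 0, -1, 0, 0, 0.4, 0, 0, 0, -1, 0, 0, 0.4, 0, 0, 0, -1, 0, 0, 0, 0, 0, 0, -1])

```text
time_s: 4.12
eef_pos: [575.0, -201.1, 146.5]
tcp_rot: [-0.003, 0.012, 1.0, 0.001]
wrist_force: [-1.2, 0.3, -0.2]
opening: 0.001
grip_force: 0.0
```

```bash
python3 -c "
from h import *
togo([577,-214,106],88.2)"
```

```text
t 4.12 p [ 575.  -201.1  146.5] F [-1.2  0.3 -0.2] open 0.001 grip 0.0 yaw_ty 88.68 tilt 0.42 q [ 0.31  0.48 -0.02  1.73  0.01  0.93  1.83]
rotvec z units 0.08396984869973748 shift units now [-0.065 -0.323  1.01 ] after turn [-0.061 -0.32   1.012]
```

Call:
move_arm(increments=[-0.05, -0.3, 0, 0, 0, 0, -1, 0, 0, 0.25, 0, 0, 0, -1, 0, 0, 0.25, 0, 0, 0, -1, 0, 0, 0.25, 0, 0, 0, -1, 0, 0, 0.25, 0, 0, 0, -1, 0, 0, 0, 0, 0, 0, -1, 0, 0, 0, 0, 0, 0, -1])

```text
time_s: 4.7
eef_pos: [578.9, -216.2, 110.0]
tcp_rot: [-0.001, 0.013, 1.0, 0.0]
wrist_force: [-3.5, -0.3, -1.4]
opening: 0.002
grip_force: 1.7
```

Call:
move_arm(increments=[0.2, 0, 0, 0, 0, 0, -1, 0.3, 0, 0, 0, 0, 0, -1, 0.3, 0, 0, 0, 0, 0, -1, 0.3, 0, 0, 0, 0, 0, -1, 0.3, 0, 0, 0, 0, 0, -1, 0.3, 0, 0, 0, 0, 0, -1, 0.3, 0, 0, 0, 0, 0, -1, 0.3, 0, 0, 0, 0, 0, -1, 0.3, 0, 0, 0, 0, 0, -1, 0, 0, 0, 0, 0, 0, -1])

```text
time_s: 5.53
eef_pos: [474.6, -213.6, 111.6]
tcp_rot: [0.001, 0.013, 1.0, -0.0]
wrist_force: [0.0, 0.4, -0.9]
opening: 0.005
grip_force: 0.0
```

Call:
move_arm(increments=[0.15, 0, 0, 0, 0, 0, -1, 0.15, 0, 0, 0, 0, 0, -1, 0.15, 0, 0, 0, 0, 0, -1, 0.15, 0, 0, 0, 0, 0, -1, 0.15, 0, 0, 0, 0, 0, -1, 0.15, 0, 0, 0, 0, 0, -1, 0.1, 0, 0, 0, 0, 0, -1, 0.1, 0, 0, 0, 0, 0, -1, 0, 0, 0, 0, 0, 0, -1])

```text
time_s: 6.28
eef_pos: [430.2, -212.2, 110.4]
tcp_rot: [-0.001, 0.013, 1.0, 0.0]
wrist_force: [-0.6, -0.4, 0.4]
opening: 0.001
grip_force: 0.0
```

```bash
python3 -c "
from h import *
st(); P=manip.camera_params('wrist');save('wrist','w2.png')
"
```

```text
t 6.28 p [ 430.2 -212.2  110.4] F [-0.6 -0.4  0.4] open 0.001 grip 0.0 yaw_ty 88.49 tilt 0.1 q [ 0.41  0.33 -0.01  2.08  0.01  0.73  1.94]
```

View pics/w2.png

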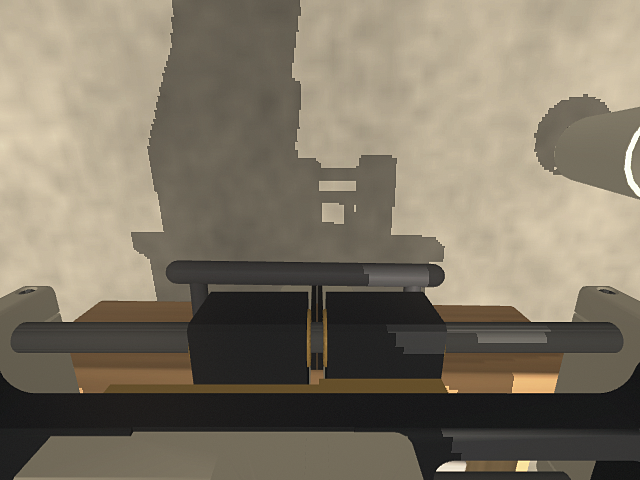

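The drawer follows; the bar shows at rows 271–274 in front of the fingers. I'll keep pulling to the stop.

Call:
move_arm(increments=[0.08, 0, 0, 0, 0, 0, -1, 0.08, 0, 0, 0, 0, 0, -1, 0.08, 0, 0, 0, 0, 0, -1, 0.08, 0, 0, 0, 0, 0, -1, 0, 0, 0, 0, 0, 0, -1, 0, 0, 0, 0, 0, 0, -1])

```text
time_s: 6.83
eef_pos: [421.9, -212.1, 111.3]
tcp_rot: [0.003, 0.013, 1.0, -0.001]
wrist_force: [7.8, 0.3, -5.4]
opening: 0.007
grip_force: 3.9
```

```bash
python3 -c "
from h import *
st(); P=manip.camera_params('wrist');im=save('wrist','w3.png')
g=im.astype(int).sum(2)
for u in (240,380): print(u,[ (v,g[v,u]) for v in range(255,292,3)])
for v in (262,267,272,277,282): print(v,onz('wrist',300,v,122,P))
"
```

```text
t 6.83 p [ 421.9 -212.1  111.3] F [ 7.8  0.3 -5.4] open 0.007 grip 3.9 yaw_ty 88.57 tilt 0.34 q [ 0.42  0.32 -0.01  2.1   0.    0.72  1.95]
240 [(255, np.int64(269)), (258, np.int64(271)), (261, np.int64(286)), (264, np.int64(144)), (267, np.int64(160)), (270, np.int64(163)), (273, np.int64(181)), (276, np.int64(175)), (279, np.int64(171)), (282, np.int64(154)), (285, np.int64(207)), (288, np.int64(279)), (291, np.int64(233))]
380 [(255, np.int64(298)), (258, np.int64(295)), (261, np.int64(300)), (264, np.int64(150)), (267, np.int64(183)), (270, np.int64(224)), (273, np.int64(264)), (276, np.int64(300)), (279, np.int64(321)), (282, np.int64(287)), (285, np.int64(257)), (288, np.int64(306)), (291, np.int64(247))]
262 [ 399.58111055 -219.26684193  122.        ]
267 [ 402.12501536 -219.3697643   122.        ]
272 [ 404.69323481 -219.4736704   122.        ]
277 [ 407.28611916 -219.57857441  122.        ]
282 [ 409.90402546 -219.68449076  122.        ]
```

The bar is at x≈405 and the force shows the stop, so the drawer is out. I'll back off, rise and look into it.

Call:
move_arm(increments=[-0.1, 0, 0, 0, 0, 0, -1, -0.12, 0, 0, 0, 0, 0, -1, 0, 0, -0.6, 0, 0, 0, -1, 0, 0, -0.9, 0, 0, 0, -1, 0, 0, -0.9, 0, 0, 0, -1, 0, 0, -0.9, 0, 0, 0, -1, -0.8, 0, -0.2, 0, 0, 0, -1, -0.8, 0, 0, 0, 0, 0, -1, -0.8, 0, 0, 0, 0, 0, -1, -0.6, 0, 0, 0, 0, 0, -1, 0, 0, 0, 0, 0, 0, -1, 0, 0, 0, 0, 0, 0, -1])

```text
time_s: 7.88
eef_pos: [547.8, -214.8, 249.6]
tcp_rot: [-0.001, 0.012, 1.0, 0.0]
wrist_force: [-0.3, -0.6, -0.3]
opening: 0.005
grip_force: 0.0
```

```bash
python3 -c "
from h import *
st(); P=manip.camera_params('wrist');save('wrist','w4.png')
for r in manip.masks_of('wrist','flashing')[:1]:
    m=r['mask'].astype(np.uint8); k=max(cv2.findContours(m,0,2)[0],key=cv2.contourArea)
    print(r['conf'],r['box'],cv2.approxPolyDP(k,4,True)[:,0].tolist())
"
```

```text
t 7.88 p [ 547.8 -214.8  249.6] F [-0.3 -0.6 -0.3] open 0.005 grip 0.0 yaw_ty 88.59 tilt 0.14 q [ 0.35  0.34 -0.03  1.7   0.01  1.11  1.86]
0.63 [315.3, 197.8, 196.8, 115.7] [[230, 143], [230, 168], [218, 176], [218, 185], [229, 189], [230, 241], [391, 249], [398, 202], [412, 194], [401, 181], [403, 154]]
```

View pics/w4.png

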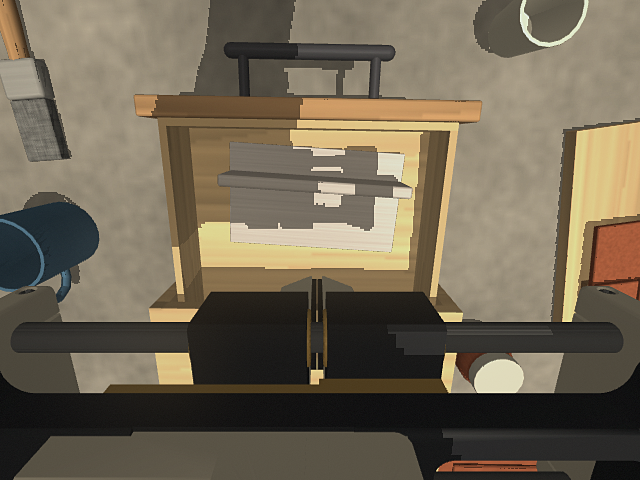

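The drawer is open, with the flashing inside. The plate corners are at (230,142), (405,154), (392,251) and (231,241), and the rib top runs from (219,175) to (411,187).

```bash
python3 -c "
from h import *
P=manip.camera_params('wrist')
c=[onz('wrist',u,v,94,P) for u,v in [(230,142),(405,154),(392,251),(231,241)]]
print(np.round(c,1)); 
for a,b in [(0,1),(1,2),(2,3),(3,0)]: print(np.linalg.norm(c[a]-c[b]))
d=c[0]+c[3]-c[1]-c[2]; print('y-axis yaw',np.degrees(np.arctan2(-d[1],-d[0])),'mid',np.mean(c,0))
r=[onz('wrist',u,v,135,P) for u,v in [(219,175),(411,187)]]; print(np.round(r,1)); d=r[1]-r[0]; print('rib yaw',np.degrees(np.arctan2(d[1],d[0])),np.linalg.norm(d),np.mean(r,0))
for u,v in [(180,124),(447,124)]: print('front inner top',onz('wrist',u,v,147,P))
for u,v in [(166,125),(460,124)]: print('sidewall top',onz('wrist',u,v,138,P))
for u,v in [(225,49),(395,53)]: print('bar',onz('wrist',u,v,122,P))
"
```

```text
[[ 468.8 -291.8   94. ]
 [ 483.7 -132.7   94. ]
 [ 577.2 -141.    94. ]
 [ 562.5 -300.4   94. ]]
159.80377877100585
93.89687573278842
159.9910329668187
94.037114095966
y-axis yaw 84.69059570332021 mid [ 523.05964266 -216.47707702   94.        ]
[[ 494.2 -293.1  135. ]
 [ 508.1 -137.   135. ]]
rib yaw 84.901860243624 156.76801683820912 [ 501.13964386 -215.05542744  135.        ]
front inner top [ 454.95993281 -314.45549106  147.        ]
front inner top [ 460.32563118 -116.11178967  147.        ]
sidewall top [ 454.9302946  -328.79588788  138.        ]
sidewall top [ 460.31646974 -102.7875426   138.        ]
bar [ 400.37873419 -281.71866725  122.        ]
bar [ 406.65187852 -151.2517178   122.        ]
```

Call:
move_arm(increments=[0, 0, 0, 0, 0, 1, -0.3, 0, 0, 0, 0, 0, 1, -0.3, 0, 0, 0, 0, 0, 1, -0.3, 0, 0, 0, 0, 0, 1, -0.3, 0, 0, 0, 0, 0, 1, -0.3, 0, 0, 0, 0, 0, 1, -0.3, 0, 0, 0, 0, 0, 1, -0.3, 0, 0, 0, 0, 0, 1, -0.3, 0, 0, 0, 0, 0, 1, -0.3, 0, 0, 0, 0, 0, 1, -0.3, 0, 0, 0, 0, 0, 1, -0.3, 0, 0, 0, 0, 0, 1, -0.3])

```text
time_s: 8.98
eef_pos: [546.0, -215.8, 250.9]
tcp_rot: [-0.0, 0.578, 0.816, -0.0]
wrist_force: [-0.3, 0.3, -0.4]
opening: 0.346
grip_force: 0.0
```

Call:
move_arm(increments=[0, 0, 0, 0, 0, 1, -0.3, 0, 0, 0, 0, 0, 1, -0.3, 0, 0, 0, 0, 0, 1, -0.3, 0, 0, 0, 0, 0, 1, -0.3, 0, 0, 0, 0, 0, 0.4, -0.3, 0, -0.6, 0, 0, 0, 0, -0.3, 0, -0.5, 0, 0, 0, 0, -0.3, 0, 0, 0.6, 0, 0, 0, -0.3, 0, 0, 0.7, 0, 0, 0, -0.3, 0, 0, 0.2, 0, 0, 0, -0.3, 0, 0, 0, 0, 0, 0, -0.3, 0, 0, 0, 0, 0, 0, -0.3])

```text
time_s: 9.98
eef_pos: [503.3, -211.3, 191.1]
tcp_rot: [-0.0, 0.74, 0.673, -0.0]
wrist_force: [-0.0, -0.2, 0.9]
opening: 0.346
grip_force: 0.0
```

```bash
python3 -c "
from h import *
togo([504.5,-215.5,101],-5.2); P=manip.camera_params('wrist');save('wrist','w5.png')
for y in (-295,-215,-135):
  for dx in (-5,5):
    print(proj('wrist',(504.5+dx+(y+215)*.091,y,135),P))
"
```

```text
t 9.98 p [ 503.3 -211.3  191.1] F [-0.  -0.2  0.9] open 0.346 grip 0.0 yaw_ty -5.48 tilt 0.05 q [ 0.15  0.33  0.25  1.87 -0.1   0.96  0.34]
rotvec z units -0.04836597812153496 shift units now [-0.101  0.042  2.251] after turn [-0.101  0.039  2.251]
(np.float64(312.50445437842643), np.float64(362.9397795838752))
(np.float64(325.65642081389535), np.float64(361.84863241620906))
(np.float64(311.443564428022), np.float64(263.5862781911533))
(np.float64(325.92066853027114), np.float64(262.2695245135241))
(np.float64(310.1450007822072), np.float64(141.97437589741384))
(np.float64(326.24419287305096), np.float64(140.3526130614406))
```

View pics/w5.png

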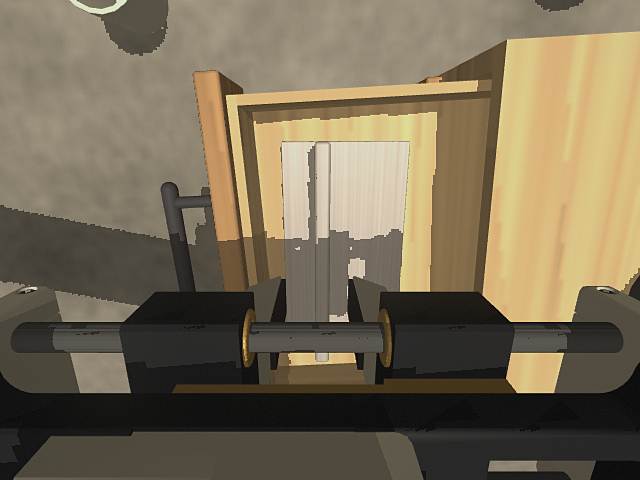

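The rib, at columns 315–330, lies centred between the fingers and straight. I'll descend and grip.

Call:
move_arm(increments=[-0.1, 0.08, 0.3, 0, 0, 0, -0.3, 0, 0, 0.5, 0, 0, 0, -0.3, 0, 0, 0.5, 0, 0, 0, -0.3, 0, 0, 0.4, 0, 0, 0, -0.3, 0, 0, 0.3, 0, 0, 0, -0.3, 0, 0, 0.25, 0, 0, 0, -0.3, 0, 0, 0, 0, 0, 0, -0.3, 0, 0, 0, 0, 0, 0, -0.3])

```text
time_s: 10.7
eef_pos: [506.8, -215.6, 100.6]
tcp_rot: [-0.0, 0.74, 0.673, -0.0]
wrist_force: [-0.3, -0.6, 1.1]
opening: 0.353
grip_force: 0.0
```

Call:
move_arm(increments=[0, 0, 0, 0, 0, 0, -1, 0, 0, 0, 0, 0, 0, -1, 0, 0, 0, 0, 0, 0, -1, 0, 0, 0, 0, 0, 0, -1, 0, 0, 0, 0, 0, 0, -1, 0, 0, 0, 0, 0, 0, -1])

```text
time_s: 11.2
eef_pos: [507.1, -215.6, 101.4]
tcp_rot: [0.0, 0.74, 0.673, 0.0]
wrist_force: [-0.1, 0.1, 5.2]
opening: 0.105
grip_force: 30.0
```

Call:
move_arm(increments=[0, 0, -0.2, 0, 0, 0, -1, 0, 0, -0.4, 0, 0, 0, -1, 0, 0, -0.6, 0, 0, 0, -1, 0, 0, -0.8, 0, 0, 0, -1, 0, 0, -0.9, 0, 0, 0, -1, 0, 0, -0.9, 0, 0, 0, -1, 0, 0, -0.8, 0, 0, 0, -1, 0, 0, -0.6, 0, 0, 0, -1, 0, 0, 0, 0, 0, 0, -1])

```text
time_s: 11.95
eef_pos: [509.2, -216.6, 314.9]
tcp_rot: [0.004, 0.74, 0.673, 0.003]
wrist_force: [1.1, -1.3, -1.7]
opening: 0.108
grip_force: 30.0
```

Call:
move_arm(increments=[0.4, -0.1, 0, 0, 0, -0.25, -1, 0.6, -0.1, 0, 0, 0, -0.25, -1, 0.7, -0.1, 0, 0, 0, -0.25, -1, 0.7, -0.1, 0, 0, 0, -0.25, -1, 0.7, -0.1, 0, 0, 0, -0.25, -1, 0.7, -0.1, 0, 0, 0, -0.25, -1, 0.7, -0.1, 0, 0, 0, -0.25, -1, 0.6, -0.1, 0, 0, 0, -0.25, -1, 0.4, 0, 0, 0, 0, 0, -1, 0.2, 0, 0, 0, 0, 0, -1, 0, 0, 0, 0, 0, 0, -1, 0, 0, 0, 0, 0, 0, -1])

```text
time_s: 12.95
eef_pos: [472.3, 11.9, 308.0]
tcp_rot: [-0.0, 0.669, 0.743, -0.001]
wrist_force: [-0.4, -0.6, -1.6]
opening: 0.109
grip_force: 30.0
```

```bash
python3 -c "
from h import *
st(); P=manip.camera_params('wrist');print(ray('wrist',0,0,P)[0]); save('wrist','w6.png')
for p in [(581,111,36),(558,311,36),(569.5,211,36)]: print(proj('wrist',p,P))
"
```

```text
t 12.95 p [472.3  11.9 308. ] F [-0.4 -0.6 -1.6] open 0.109 grip 30.0 yaw_ty 6.04 tilt 0.09 q [-0.14  0.07  0.07  1.89 -0.    1.18  0.03]
[464.07643361  89.75929022 467.12776803]
(np.float64(412.829151902218), np.float64(130.98233503723304))
(np.float64(426.88928015483714), np.float64(-69.751313647947))
(np.float64(419.32232807831764), np.float64(38.28055295061861))
```

View pics/w6.png

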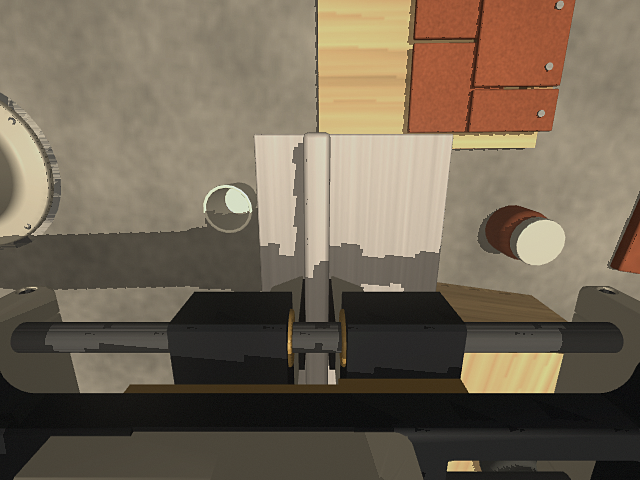

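The wrist view shows the lower pair's free edge from about (408,132) to (414,0), with mid-pair at (412,40). The flashing is held square, its plate corners at (255,135) and (452,135).

```bash
python3 -c "
from h import *
P=manip.camera_params('wrist')
for z in (28,36): print([onz('wrist',u,v,z,P).round(1) for u,v in [(408,132),(411.5,40),(414.5,1)]])
print('deck front',[onz('wrist',u,v,18,P).round(1) for u,v in [(317,134),(317,0)]])
o,R=st(); T=np.array(o['eef_pos'])
for u,v in [(255,135),(452,135)]: 
  p=onz('wrist',u,v,o['eef_pos'][2]-7.4,P); print('plate',p,R.T@(p-T))
im=save('scene','s2.png')
for n in ('shingle_left','shingle_right'):
  for r in manip.masks_of('scene',n)[:1]:
    q=cv2.approxPolyDP(max(cv2.findContours(r['mask'].astype(np.uint8),0,2)[0],key=cv2.contourArea),3,True)[:,0]; print(n,q.tolist(),[onz('scene',u,v,36).round().tolist()[:2] for u,v in q])
cv2.imwrite('pics/z2.png',cv2.resize(im[255:405,290:450,::-1],(800,600),fx=5,fy=4,interpolation=2))
"
```

```text
[array([577.9, 108.6,  28. ]), array([563.4, 209.7,  28. ]), array([559.6, 248.5,  28. ])]
[array([575.9, 108.3,  36. ]), array([561.6, 207.5,  36. ]), array([557.9, 245.6,  36. ])]
deck front [array([464.8,  94.6,  18. ]), array([449.5, 241.5,  18. ])]
t 13.0 p [472.5  11.1 308.2] F [-0.2 -0.2 -2.1] open 0.108 grip 30.0 yaw_ty 5.95 tilt 0.07 q [-0.14  0.07  0.07  1.89 -0.    1.18  0.03]
plate [435.22613265  87.60451342 300.77229742] [ 79.91846924 -29.1689339    7.37390747]
plate [528.51338225  97.26350424 300.77229742] [79.85576359 64.61695455  7.27272315]
shingle_left [[374, 315], [360, 330], [388, 353], [403, 335]] [[567.0, 212.0], [627.0, 221.0], [620.0, 315.0], [553.0, 304.0]]
shingle_right [[344, 294], [332, 308], [359, 326], [371, 313]] [[581.0, 111.0], [636.0, 123.0], [621.0, 211.0], [568.0, 202.0]]
```

View pics/z2.png

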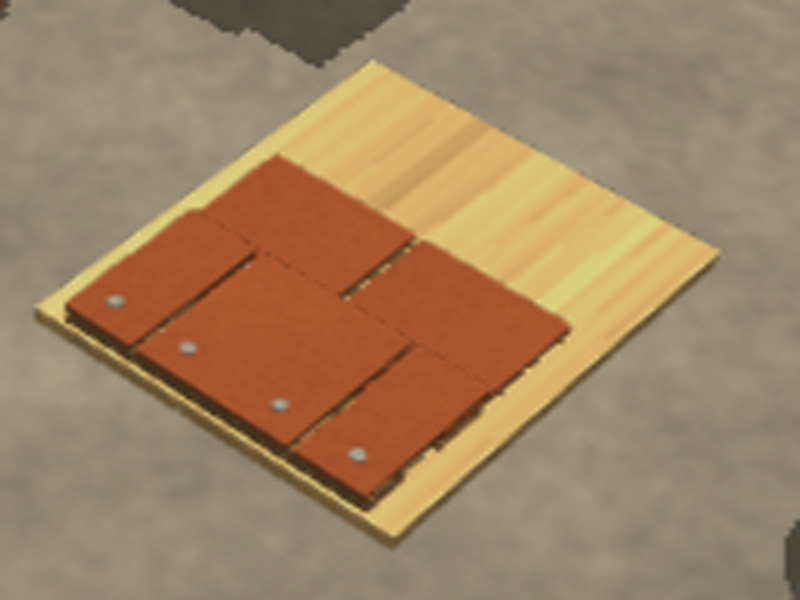

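The scene crop shows the shingles lying flat, with the mid gap at crop (413,237). Both cameras put the eave at about (564,209) with yaw ≈ 6.2°. I'll move to a point 25 mm short of the edge and descend.

Call:
move_arm(increments=[0.4, 0, 0, 0, 0, 0, -1, 0.7, 0.1, 0.2, 0, 0, 0, -1, 0.7, 0.1, 0.3, 0, 0, 0, -1, 0.7, 0.1, 0.4, 0, 0, 0, -1, 0.7, 0.1, 0.5, 0, 0, 0, -1, 0.7, 0.1, 0.6, 0, 0, 0, -1, 0.5, 0, 0.7, 0, 0, 0, -1, 0.3, 0, 0.8, 0, 0, 0, -1, 0, 0, 0.8, 0, 0, 0, -1, 0, 0, 0.7, 0, 0, 0, -1, 0, 0, 0, 0, 0, 0, -1, 0, 0, 0, 0, 0, 0, -1])

```text
time_s: 14.15
eef_pos: [472.1, 200.1, 107.6]
tcp_rot: [-0.001, 0.669, 0.743, -0.002]
wrist_force: [0.8, -0.5, -1.3]
opening: 0.108
grip_force: 30.0
```

```bash
python3 -c "
from h import *
togo([475.2,199.6,34],6.3)
P=manip.camera_params('wrist');save('wrist','w7.png')
for p in [(564.5,209.5,36),(575.5,110,36),(553.5,309,36)]: print(proj('wrist',p,P))
"
```

```text
t 14.15 p [472.1 200.1 107.6] F [ 0.8 -0.5 -1.3] open 0.108 grip 30.0 yaw_ty 5.94 tilt 0.23 q [-0.39  0.39 -0.08  2.    0.05  0.76 -0.39]
rotvec z units -0.06229224860055252 shift units now [-0.018  0.082  1.839] after turn [-0.021  0.075  1.839]
(np.float64(444.08978204663345), np.float64(250.85482601713738))
(np.float64(431.36252943192994), np.float64(367.07900042312974))
(np.float64(460.2668204680655), np.float64(103.12750482820573))
```

View pics/w7.png

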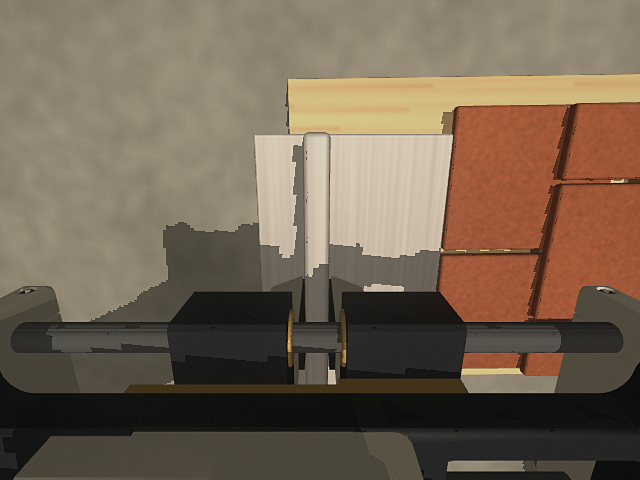

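The mid gap at (440,250) matches the prediction and the left edge corner is at (454,108). The eave is therefore at about (562,209) with yaw ≈ 6.8°. I'll descend to the deck ahead of the shingles.

Call:
move_arm(increments=[0, 0, 0.3, 0, 0, -0.14, -1, 0, 0, 0.5, 0, 0, 0, -1, 0, 0, 0.5, 0, 0, 0, -1, 0, 0, 0.35, 0, 0, 0, -1, 0, 0, 0.15, 0, 0, 0, -1, 0, 0, 0.05, 0, 0, 0, -1, 0, 0, 0, 0, 0, 0, -1, 0, 0, 0, 0, 0, 0, -1])

```text
time_s: 14.87
eef_pos: [474.4, 201.9, 36.3]
tcp_rot: [0.001, 0.664, 0.748, 0.001]
wrist_force: [-0.0, 0.5, -0.7]
opening: 0.112
grip_force: 30.0
```

Call:
move_arm(increments=[0, 0, 0.04, 0, 0, 0, -1, 0, 0, 0.04, 0, 0, 0, -1, 0, 0, 0.04, 0, 0, 0, -1, 0, 0, 0, 0, 0, 0, -1, 0, 0, 0, 0, 0, 0, -1, 0, 0, 0, 0, 0, 0, -1])

```text
time_s: 15.37
eef_pos: [472.9, 201.5, 29.9]
tcp_rot: [-0.0, 0.664, 0.748, -0.0]
wrist_force: [0.9, 0.0, -1.1]
opening: 0.109
grip_force: 30.0
```

Call:
move_arm(increments=[0, 0, 0.03, 0, 0, 0, -1, 0, 0, 0.03, 0, 0, 0, -1, 0, 0, 0, 0, 0, 0, -1, 0, 0, 0, 0, 0, 0, -1, 0, 0, 0, 0, 0, 0, -1])

```text
time_s: 15.78
eef_pos: [473.0, 201.5, 29.4]
tcp_rot: [0.0, 0.664, 0.748, 0.0]
wrist_force: [-5.7, -3.2, 17.8]
opening: 0.111
grip_force: 30.0
```

```bash
python3 -c "
from h import *
for i in range(3): st(); manip.capture('wrist')
E=np.array([562.5,209.,0]); a=np.radians(6.8); togo(E+(31-64.8)*np.array([np.cos(a),np.sin(a),0])+[0,0,30],6.8)
"
```

```text
t 15.78 p [473.  201.5  29.4] F [-5.7 -3.2 17.8] open 0.111 grip 30.0 yaw_ty 6.82 tilt 0.01 q [-0.39  0.52 -0.07  2.03  0.07  0.59 -0.39]
t 15.83 p [473.1 201.5  29.4] F [-6.5 -2.7 18.6] open 0.108 grip 30.0 yaw_ty 6.82 tilt 0.02 q [-0.39  0.52 -0.07  2.03  0.07  0.59 -0.39]
t 15.88 p [473.  201.5  29.4] F [-5.9 -3.4 18.9] open 0.107 grip 30.0 yaw_ty 6.82 tilt 0.01 q [-0.39  0.52 -0.07  2.03  0.07  0.59 -0.39]
t 15.93 p [473.1 201.5  29.4] F [-5.4 -2.7 18.6] open 0.108 grip 30.0 yaw_ty 6.81 tilt 0.02 q [-0.39  0.52 -0.07  2.03  0.07  0.59 -0.39]
rotvec z units 0.0023987819705642253 shift units now [-0.079  1.396 -0.015] after turn [-0.079  1.396 -0.015]
```

Call:
move_arm(increments=[0, 0, -0.08, 0, 0, 0, -1, 0, 0, 0, 0, 0, 0, -1, 0, 0, 0, 0, 0, 0, -1, -0.04, 0.1, 0, 0, 0, 0, -1, -0.04, 0.15, 0, 0, 0, 0, -1, 0, 0.15, 0, 0, 0, 0, -1, 0, 0.15, 0, 0, 0, 0, -1, 0, 0.15, 0, 0, 0, 0, -1, 0, 0, 0, 0, 0, 0, -1])

```text
time_s: 16.68
eef_pos: [503.2, 201.8, 30.8]
tcp_rot: [0.0, 0.664, 0.748, 0.001]
wrist_force: [0.5, -0.1, -1.3]
opening: 0.109
grip_force: 30.0
```

```bash
python3 -c "
from h import *
st(); P=manip.camera_params('wrist');save('wrist','w8.png')
"
```

```text
t 16.68 p [503.2 201.8  30.8] F [ 0.5 -0.1 -1.3] open 0.109 grip 30.0 yaw_ty 6.77 tilt 0.1 q [-0.37  0.56 -0.07  1.96  0.07  0.62 -0.37]
```

View pics/w8.png

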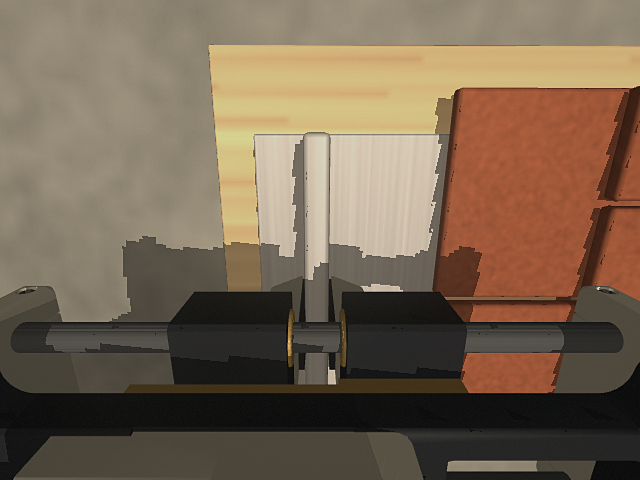

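The nose has just gone under the shingles, with no contact force. The left edge corner is at (455,90) and the mid gap at (435,298).

```bash
python3 -c "
from h import *
P=manip.camera_params('wrist'); o,R=st()
a=onz('wrist',456,89,36,P); b=onz('wrist',435,298,36,P); print(a,b,np.linalg.norm(a-b)); d=a-b; print('yaw',np.degrees(np.arctan2(-d[0],d[1])))
print('mid rel tool (units)',R.T@(b-o['eef_pos'])/40, (R.T@(b-o['eef_pos'])))
"
```

```text
t 16.73 p [502.2 201.7  30.6] F [-0.7  0.1 -2. ] open 0.108 grip 30.0 yaw_ty 6.79 tilt 0.04 q [-0.37  0.55 -0.07  1.96  0.07  0.62 -0.37]
[549.36027594 306.35875845  36.        ] [561.92756885 209.43029819  36.        ] 97.73977317150747
yaw 7.387492152239071
mid rel tool (units) [ 0.01519866  1.50676875 -0.1329441 ] [ 0.60794635 60.27075005 -5.31776394]
```

Call:
move_arm(increments=[0, 0.12, 0, 0, 0, 0, -1, 0, 0.14, 0, 0, 0, 0, -1, 0, 0.14, 0, 0, 0, 0, -1, 0, 0.14, 0, 0, 0, 0, -1, 0, 0.12, 0, 0, 0, 0, -1, 0, 0, 0, 0, 0, 0, -1, 0, 0, 0, 0, 0, 0, -1, 0, 0, 0, 0, 0, 0, -1])

```text
time_s: 17.4
eef_pos: [527.0, 204.7, 30.6]
tcp_rot: [-0.0, 0.664, 0.748, -0.0]
wrist_force: [-0.2, 0.8, -2.4]
opening: 0.107
grip_force: 30.0
```

Call:
move_arm(increments=[0, 0, 0.03, 0, 0, 0, -1, 0, 0, 0.03, 0, 0, 0, -1, 0, 0, 0.02, 0, 0, 0, -1, 0, 0, 0, 0, 0, 0, -1, 0, 0, 0, 0, 0, 0, -1, 0, 0, 0, 0, 0, 0, -1])

```text
time_s: 17.9
eef_pos: [527.1, 204.8, 29.4]
tcp_rot: [0.0, 0.664, 0.748, -0.0]
wrist_force: [-5.9, -2.5, 16.3]
opening: 0.107
grip_force: 30.0
```

```bash
python3 -c "
from h import *
st(); im=manip.capture('wrist'); g=im.astype(int)
for r in (100,150,180): print(r,[u for u in range(350,480) if g[r,u,0]-g[r,u,2]>50 and g[r,u,1]<g[r,u,0]*.65][:3])
for n in ('shingle_left','cab_drawer0_handle'):
  for c in ('scene','side'):
    manip.capture(c); print(n,c,[np.round(x['box']).tolist() for x in manip.search_frame(c,n)[:1]])
st()
"
```

```text
t 17.9 p [527.1 204.8  29.4] F [-5.9 -2.5 16.3] open 0.107 grip 30.0 yaw_ty 6.83 tilt 0.01 q [-0.36  0.59 -0.07  1.9   0.07  0.65 -0.35]
100 [402, 403, 404]
150 [399, 400, 403]
180 [397, 398, 400]
shingle_left scene [[382.0, 334.0, 45.0, 29.0]]
shingle_left side [[359.0, 285.0, 112.0, 85.0]]
cab_drawer0_handle scene [[286.0, 199.0, 92.0, 83.0]]
cab_drawer0_handle side [[360.0, 286.0, 110.0, 87.0]]
t 18.35 p [527.1 204.8  29.4] F [-6.5 -2.8 16.2] open 0.107 grip 30.0 yaw_ty 6.83 tilt 0.01 q [-0.36  0.59 -0.07  1.9   0.07  0.65 -0.35]
```

```bash
python3 -c "
from cell import manip
print(manip.finish_job())"
```

```text
the job is handed in; nothing more can be done
None
```

I handed the job in at about 18 s of the 58 s. The drawer is at its stop, and by my measurements the flashing is about 30 mm under the shingles, square and centred; it is still gripped (30 N) and pressed flat (about 16 N). The hand-in returned no verdict, so I don't know how it was judged.

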